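Shake-test the inline check valve

TASK

Pick up the inline check valve (the square block with a round nozzle at both ends) and, well clear of the bench, gently shake or tip it to and fro along its length a couple of times, so that you feel the loose piston inside slide all the way to one end, to the other and back again. Then lay it down flat inside the grey tray and let go of it, leaving the other parts where they are.

Things in the scene. Friction and masses are not known exactly. Their poses are not given: they have to be found in the camera images.
- valve: inline check valve, closed, about 0.36 kg: aluminium block 46 long (x) x 36 wide (y) x 36 high (z) mm, a steel nozzle 24 mm in diameter, 32 mm long, in the middle of each end face (collars 29 mm): 110 mm long overall, both ends alike. Lies level on the bench. Origin at the block's centre (18 mm above the bench at the start), x along the nozzles, z up. Grip the block across its 36 mm width.
- piston (a joint): loose 60 g piston hidden in the valve, sliding along the valve's x: 0 middle (starts within 4 mm of it), +0.015 m fully at the +x end, -0.015 m fully at the -x end. Friction holds it until the valve is tilted end-down by over about 10 degrees or accelerated along its length by over about 1.7 m/s2; tilted 25 degrees or more it slides to the lower end within half a second.
- tray: open grey plastic tray fixed to the bench, 210 (x) x 170 (y) x 24 (z) mm outside, walls and floor 4 mm. Origin at the centre of its underside, on the bench.
- tee: bystander, loose on the bench: tee fitting, an aluminium block like the valve's (46 x 36 x 36 mm) but with one level nozzle 30 mm long at +x and one 22 mm nozzle on top (58 mm high in all). Origin at the centre of its underside. Other bystanders, screwed down: a black solenoid valve 75 x 32 x 54 mm and, at the far side, a two-gauge regulator 134 mm high.
Mind the look-alikes: they are no part of the job. What is shaped like the valve but orange, pink or red is not meant.

How it is judged (in metres and radians):
On the way, in this order (a step that is already met when the one before it is completed fails the run):
1. the valve is lifted clear of the bench (its middle more than 80 mm up) (height (world z) of valve above 0.08 m), for 0.1 s.
2. held up clear, its piston has slid to the valve's +x end (height (world z) of valve above 0.08 m and value of joint piston above 0.012 m), for 0.02 s.
3. held up clear, its piston has slid back to the valve's -x end (height (world z) of valve above 0.08 m and value of joint piston below -0.012 m), for 0.02 s.
At the end, for the whole second after the job is handed in: the valve lies still inside the tray, its block flat on the tray's floor (its middle 15 to 29 mm above the tray's underside, its length level within 10 degrees, any way round), and is let go (x of valve in the frame of tray between -0.085 and 0.085 m and y of valve in the frame of tray between -0.065 and 0.065 m and z of valve in the frame of tray between 0.015 and 0.029 m and angle between valve's own x axis and vertical between 1.4 and 1.74 rad and linear speed of valve below 0.02 m/s and contact force between valve and tray above 0.5 N); the robot touches nothing.
It fails at once if the tee is pushed more than 20 mm (distance of tee from where it was at the start of the episode above 0.02 m).
It fails at once if the valve is swung roughly (faster than 1.2 m/s or 8 rad/s) (linear speed of valve above 1.2 m/s or angular speed of valve above 8 rad/s).
It fails at once if the valve is dropped or thrown (moving faster than 0.6 m/s, a fall of about 2 cm, out of the fingers) (linear speed of valve above 0.6 m/s and contact force between valve and the fingers below 0.1 N).
It also fails if it takes over 56 s, if anything falls off the work surface, if the arm or the gripper's body presses on something with over 40 N, if the wrist force passes 120 N, or if a joint passes its speed limit or range.

ROBOT

A 6-joint arm with a two-finger parallel gripper is mounted at the origin on the work surface. World frame = base frame: x ahead of the robot, y to its left, z up, the work surface at z = 0. Lengths are in mm, angles in rad, forces in N, time in s.
With the tool pointing down it reaches from about 400 to 925 mm from the base axis. Payload 12.5 kg.
Tool frame: the origin (TCP) lies on the front face of the gripper's body, between the roots of the fingers; the fingertips stand 78 mm ahead of it and the grasp point (between the pads) lies 59 mm ahead of it (env.nose_length is the distance from the TCP to the fingertips, in mm); z points along the fingers, y is the line along which they close (so a half turn about z gives the same grasp; the last joint's range is limited). The gripper opens to 95 mm and grips with 3 to 60 N. Pads are 20 mm wide; open, the fingers measure 119 mm over their backs; the gripper's body (75 mm by 180 mm) begins 59 mm behind the grasp point.
Start: joints at [-1.332, 0.491, 1.559, -0, 1.092, -0.106], TCP at [211.277, -588.218, 292.261] pointing down, gripper open.
Joint ranges: [-3.1, 3.1], [-0.84, 2.19], [0.05, 2.79], [-1.13, 4.28], [0.06, 2.93], [-2.69, 2.69]. Speed limits (rad/s): [2.22, 2.22, 2.79, 3.14, 3.14, 3.14].

INTERFACE

Orientations are given as [roll, pitch, yaw] about the fixed x, y, z axes, in that order (R = Rz(yaw) Ry(pitch) Rx(roll)).
In Python, from cell import env gives the robot as it stands.
- The arm moves only by the tool jog_arm, never from a script. Its argument "motion" is a list of rows, each a list of 7 numbers: the turn, a rotation vector about the tool's x, y, z in degrees, then the shift along the tool's x, y, z in mm, then the finger opening in mm, from 0 to 95.1. In form: [[wx, wy, wz, x, y, z, hand], ...]. A call has 1 to 10 rows; each row shifts and turns the commanded pose from where the row before left it, along the tool's axes as they then stand; what a row does not reach is not made up. A row lasts 1/8 s, in which the tool goes at most 62.5 mm and 10.7 degrees, less where a joint would pass 70% of its speed; a pose out of reach is approached as far as the arm can. A call is refused whole if a number of a shift passes 62.5 or a number of a turn 10.7, either way. A call with a gripper value outside its range is refused whole. The fingers move at their own pace and stop on an object; the grip force is fixed at half the most. Time passes only in rows, so rows that do not move let the fingers close. It gives the time, the measured TCP pose, the force, the opening and the grip force at its end, in the units of the state.
- env.state(): the state, without advancing time (a new reading comes with each control period).
- env.read_camera(name): name is "scene" or "top" or "wrist"; returns a dict with "color" (384x512x3 uint8, red, green, blue), "z_map" (384x512 float32, mm along the optical axis (not along the pixel's ray), 0 where there is no reading), "camera_matrix" (3x3 intrinsics, pixels), "k1" (the pictures are not rectified: a ray, as slopes to the right and down, at radius r is drawn at 1 + k1 r^2 times it, then the intrinsics apply), "world_to_cam" (4x4, takes a point from world to camera coordinates). Camera axes: x right, y up, looking along -z (the intrinsics and any distortion apply to the point x, -y, -z); pixel columns grow to the right and rows downward; lengths in mm; the calibration is good to about 2 mm. A picture is of the moment at which its call begins.
- env.job_done(): hands the job in; it is judged then, once.
Trained networks look in the newest picture that a camera, given by its name, has taken for a name from the list of things; names that differ only in an ending like _2 or _b are one class to them, and where a whole thing is asked for, a point or a joint stands for the part that bears it (a point fixed in the world has none). Each returns a list of dicts, best first, with "score" (0 to 1); they miss things now and then, are a little off and sometimes report something else, mostly with a low value. They report only what shows in the picture. A call takes as long as a camera call. They do not tell look-alikes from the thing itself.
- env.recognise(camera, thing): "location" ([column, row] in pixels, amid what is visible of it).
The state is a dict: "t": time; "joints": joint angles; "qvel": joint speeds; "tau": joint torques, N m; "eef_pos": TCP position; "tcp_rot": TCP orientation; "ft_force": force on the tool from outside, world axes, zero at the start; "moment": the same for the moment, N m; "opening": opening from 0.0 (shut) to 1.0 (fully open); "grip_force": force on a finger pad.
Only numpy, scipy, OpenCV 4.12 (cv2) and the standard library are available. Lean on these libraries where they do the work, as an engineer would, in place of code of your own. Each camera call takes 0.05 s, during which the arm holds its last target. There are 200 camera calls.

## Working session

There is one attempt and no reset: what is moved stays moved. The work goes in short steps, Python scripts to look and compute and a tool call to move; the robot and the scene stay as the last step left them, time stands still between calls to the robot, and variables do not carry over. Pictures are saved under pics/ and viewed, at most 10 in all, crops included, and the job is handed in when it is done.

Besides the shell and the picture viewer there is one more tool, called after ">>>" in YAML: its name, and indented under it one key for each argument. jog_arm: Moves the arm, as the interface text tells. Its arguments: {"type":"object","properties":{"motion":{"type":"array"}},"required":["motion"]}

```bash
mkdir -p pics
cat > h.py <<'E'
import numpy as np, cv2
from cell import env
def cam(n):
    c=env.read_camera(n); return c
def p3(c,u,v,z=None):
    K=np.array(c["camera_matrix"]);k=c["k1"]
    d=np.array([(u-K[0,2])/K[0,0],(v-K[1,2])/K[1,1]]);s=d.copy()
    for _ in range(20): s=d/(1+k*(s@s))
    T=np.linalg.inv(np.array(c["world_to_cam"]))
    r=np.array([s[0],-s[1],-1.])
    if z is None:
        return (T@np.r_[r*c["z_map"][int(round(v)),int(round(u))],1])[:3]
    o=T[:3,3];w=T[:3,:3]@r
    return o+w*(z-o[2])/w[2]
def cloud(c):
    K=np.array(c["camera_matrix"]);k=c["k1"];h,w=c["z_map"].shape
    v,u=np.mgrid[:h,:w];d=np.stack([(u-K[0,2])/K[0,0],(v-K[1,2])/K[1,1]],-1);s=d.copy()
    for _ in range(20): s=d/(1+k*(s**2).sum(-1,keepdims=True))
    z=c["z_map"][...,None]
    P=np.concatenate([s[...,:1]*z,-s[...,1:]*z,-z],-1)
    T=np.linalg.inv(np.array(c["world_to_cam"]))
    return P@T[:3,:3].T+T[:3,3]
E
python3 - <<'E'
from h import *
ims=[]
for n in ["top","scene"]:
    c=cam(n); im=c["color"][...,::-1].copy()
    for t in ["valve","tray","tee"]:
        for r in env.recognise(n,t):
            u,v=r["location"]; print(n,t,[round(u),round(v)],round(r["score"],2),p3(c,u,v).round(0))
    cv2.imwrite(f"pics/{n}0.png",cv2.resize(im,(768,576)))
s=env.state();print(s["t"],s["eef_pos"],s["tcp_rot"],s["opening"])
E
```

```text
top valve [331, 253] 0.98 [ 349. -188.   36.]
top valve [318, 181] 0.95 [ 514. -157.   37.]
top valve [367, 207] 0.94 [ 456. -269.   37.]
top valve [408, 251] 0.72 [ 356. -361.   38.]
top tray [152, 167] 0.66 [546. 241.   3.]
top tee [374, 126] 0.65 [ 643. -286.   40.]
scene valve [167, 211] 0.94 [ 471. -280.   34.]
scene valve [186, 179] 0.88 [ 362. -199.   33.]
scene valve [133, 194] 0.85 [ 364. -356.   25.]
scene valve [216, 215] 0.74 [ 529. -162.   34.]
scene tray [351, 196] 0.72 [549. 241.  -3.]
scene tee [177, 265] 0.87 [ 661. -300.   37.]
0.4 [ 211.28425156 -588.19210642  292.18251996] [-3.14153001e+00 -3.34619296e-05  3.44774324e-01] 1.0005680066098623
```

View pics/top0.png

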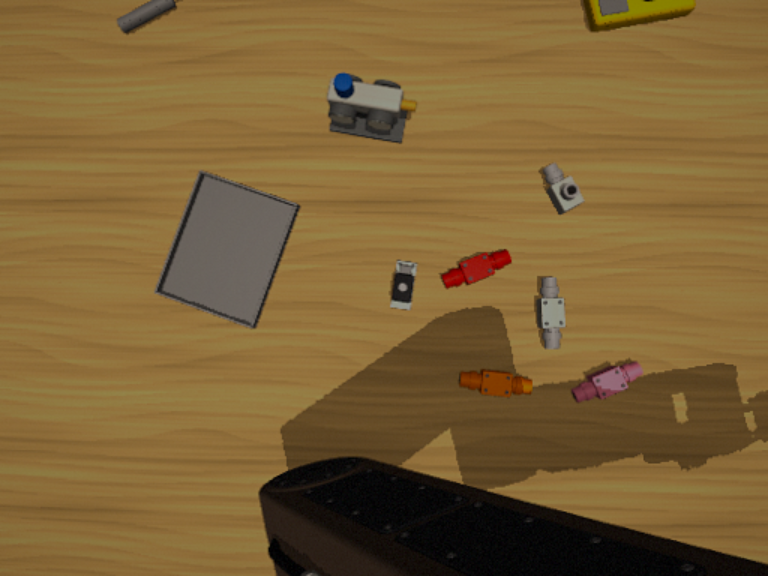

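Run:
```python
from h import *
c=cam("top"); im=c["color"][...,::-1]
cv2.imwrite("pics/crop1.png",cv2.resize(im[90:290,270:450],None,fx=3,fy=3,interpolation=cv2.INTER_CUBIC))
P=cloud(c);hsv=cv2.cvtColor(im,cv2.COLOR_BGR2HSV)
m=((P[...,2]>12)&(P[...,2]<70)&(P[...,0]>250)&(P[...,0]<800)).astype(np.uint8)
n,l,st,ce=cv2.connectedComponentsWithStats(m)
for i in range(1,n):
    if st[i,4]<150: continue
    k=l==i; t=k&(P[...,2]>P[...,2][k].max()-8)
    tp=P[t][:,:2]; r=cv2.minAreaRect(tp.astype(np.float32)); ra=cv2.minAreaRect(P[k][:,:2].astype(np.float32))
    print(ce[i].round(),st[i,4],"top",np.round(r[0]),np.round(r[1]),round(r[2]),"all",np.round(ra[0]),np.round(ra[1]),round(ra[2]),"zmax",P[k][:,2].max().round(),"hsv",np.median(hsv[t],0))
```

```text
[375. 125.] 517 top [ 638. -296.] [23. 22.] 1 all [ 651. -288.] [76. 38.] 30 zmax 63.0 hsv [ 14.  32. 110.]
[149. 165.] 835 top [548. 240.] [173. 211.] 71 all [548. 240.] [173. 211.] 71 zmax 29.0 hsv [ 15.  32. 101.]
[317. 179.] 624 top [ 520. -155.] [36. 80.] 22 all [ 519. -155.] [ 36. 111.] 23 zmax 41.0 hsv [  2. 230. 152.]
[268. 190.] 363 top [487. -41.] [27. 37.] 86 all [493. -42.] [32. 74.] 82 zmax 57.0 hsv [14. 26. 33.]
[367. 208.] 667 top [ 452. -273.] [76. 36.] 3 all [ 452. -272.] [110.  37.] 2 zmax 42.0 hsv [ 34.  24. 149.]
[405. 254.] 707 top [ 348. -358.] [37. 81.] 23 all [ 348. -360.] [ 38. 112.] 23 zmax 41.0 hsv [171.  75. 147.]
[330. 255.] 658 top [ 342. -193.] [92. 36.] 85 all [ 343. -187.] [111.  36.] 85 zmax 40.0 hsv [ 14. 255. 130.]
```

View pics/crop1.png

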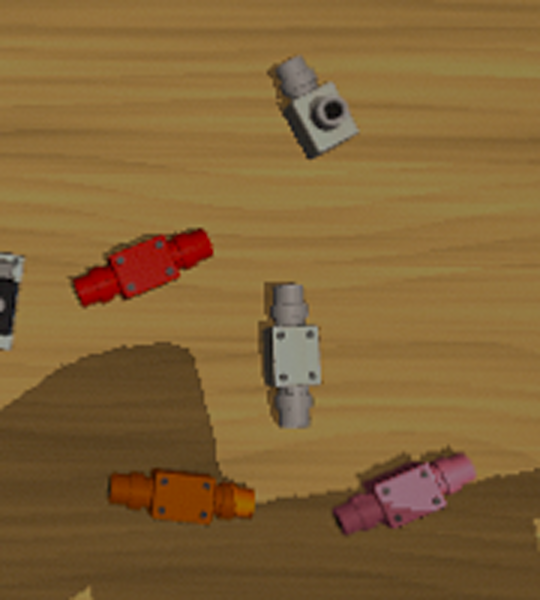

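The candidates are silver (367,208), red (318,180), orange (331,254) and pink (407,252). The silver/aluminium one with a nozzle at both ends and no nozzle on top is the valve. It measures 110x37 mm at about (452,-272), with its axis at about +2.5°. The tee is the one at (375,125) with the nozzle on top. I'll move above the valve now.

>>> jog_arm:
  motion:
    - [0,0,8.6,0,0,0,95]
    - [0,0,8.6,0,0,0,95]
    - [0,0,0,36.4,-43.6,10,95]
    - [0,0,0,36.4,-43.6,10,95]
    - [0,0,0,36.4,-43.6,10,95]
    - [0,0,0,36.4,-43.6,10,95]
    - [0,0,0,36.4,-43.6,10,95]
    - [0,0,0,36.4,-43.6,10,95]
    - [0,0,0,36.4,-43.6,10,95]
    - [0,0,0,0,0,0,95]

```text
t: 1.7
eef_pos: [453.7, -269.1, 221.7]
tcp_rot: [-3.141, 0.001, 0.049]
ft_force: [-0.9, -0.3, 0.3]
opening: 0.998
grip_force: 0.0
```

```bash
cat > m.py <<'E'
from h import *
c=cam("wrist"); im=c["color"][...,::-1]
cv2.imwrite("pics/wrist1.png",im)
P=cloud(c);hsv=cv2.cvtColor(im,cv2.COLOR_BGR2HSV)
m=((P[...,2]>12)&(P[...,2]<60)&(abs(P[...,0]-452)<75)&(abs(P[...,1]+272)<40)&(hsv[...,1]<80)).astype(np.uint8)
n,l,st,ce=cv2.connectedComponentsWithStats(m)
for i in range(1,n):
    if st[i,4]<300: continue
    k=l==i; t=k&(P[...,2]>np.percentile(P[...,2][k],90)-4)
    for q in (k,t):
        r=cv2.minAreaRect(P[q][:,:2].astype(np.float32)); print(ce[i].round(),np.round(r[0],1),np.round(r[1],1),round(r[2],1),np.median(P[q][:,2]))
b=(abs(P[...,2])<9)
print("bench z",np.median(P[b][:,2]))
s=env.state();print(s["t"],s["eef_pos"],s["tcp_rot"],s["joints"])
E
python3 m.py
```

```text
[263. 187.] [ 452.7 -273.8] [109.5  34.8] 3.6 35.99954339174519
[263. 187.] [ 452.3 -273.8] [78.9 34.8] 3.9 37.33628696881408
bench z 1.3901614250109446
1.75 [ 452.9810268  -270.67839891  222.07169735] [-3.14150818e+00  3.07775903e-04  4.78455722e-02] [-6.63774986e-01  4.42268302e-01  1.87489801e+00 -1.86595772e-04
  8.24714595e-01  8.59302457e-01]
```

View pics/wrist1.png

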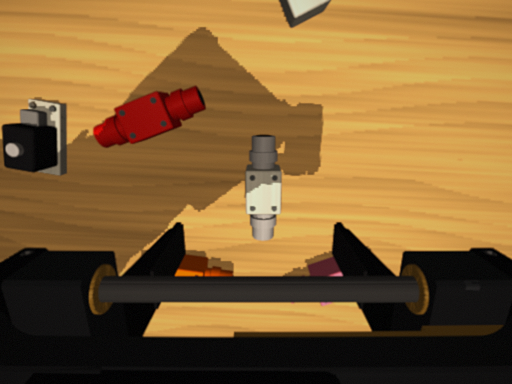

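The wrist view shows the silver valve at (263,187), between the fingers, with red, orange and pink well to the side. I'll correct by about 3 mm and 1°, descend, grip, then lift level.

>>> jog_arm:
  motion:
    - [0,0,-0.9,0,3,0,95]
    - [0,0,0,0,0,35,95]
    - [0,0,0,0,0,35,95]
    - [0,0,0,0,0,35,95]
    - [0,0,0,0,0,24,95]
    - [0,0,0,0,0,10,95]
    - [0,0,0,0,0,0,95]
    - [0,0,0,0,0,0,30]
    - [0,0,0,0,0,0,30]
    - [0,0,0,0,0,0,30]

```text
t: 3.0
eef_pos: [452.5, -275.0, 83.8]
tcp_rot: [3.141, -0.001, 0.061]
ft_force: [0.4, 0.4, 0.4]
opening: 0.743
grip_force: 0.0
```

>>> jog_arm:
  motion:
    - [0,0,0,0,0,0,20]
    - [0,0,0,0,0,0,20]
    - [0,0,0,0,0,0,20]
    - [0,0,0,0,0,0,20]

```text
t: 3.5
eef_pos: [452.3, -274.8, 83.2]
tcp_rot: [-3.141, 0.0, 0.06]
ft_force: [-0.6, 1.4, 0.7]
opening: 0.377
grip_force: 30.0
```

>>> jog_arm:
  motion:
    - [0,0,0,0,0,0,20]
    - [0,0,0,0,0,-8,20]
    - [0,0,0,0,0,-22,20]
    - [0,0,0,0,0,-35,20]
    - [0,0,0,0,0,-35,20]
    - [0,0,0,0,0,-35,20]
    - [0,0,0,0,0,-30,20]
    - [0,0,0,0,0,-15,20]
    - [0,0,0,0,0,0,20]
    - [0,0,0,0,0,0,20]

```text
t: 4.75
eef_pos: [452.0, -274.8, 262.1]
tcp_rot: [-3.141, 0.001, 0.06]
ft_force: [-0.2, 0.3, -2.9]
opening: 0.376
grip_force: 30.0
```

>>> jog_arm:
  motion:
    - [0,5,0,0,0,0,20]
    - [0,10,0,0,0,0,20]
    - [0,10,0,0,0,0,20]
    - [0,10,0,0,0,0,20]
    - [0,0,0,0,0,0,20]
    - [0,0,0,0,0,0,20]
    - [0,0,0,0,0,0,20]
    - [0,0,0,0,0,0,20]
    - [0,0,0,0,0,0,20]
    - [0,0,0,0,0,0,20]

```text
t: 6.0
eef_pos: [453.2, -272.7, 262.6]
tcp_rot: [-3.129, -0.546, 0.062]
ft_force: [0.1, 0.3, -4.0]
opening: 0.38
grip_force: 30.0
```

>>> jog_arm:
  motion:
    - [0,-10,0,0,0,0,20]
    - [0,-10,0,0,0,0,20]
    - [0,-10,0,0,0,0,20]
    - [0,-5,0,0,0,0,20]
    - [0,0,0,0,0,0,20]
    - [0,0,0,0,0,0,20]

```text
t: 6.75
eef_pos: [453.5, -271.0, 262.0]
tcp_rot: [-3.122, 0.012, 0.074]
ft_force: [0.3, -0.7, -3.0]
opening: 0.373
grip_force: 30.0
```

```bash
cat > w.py <<'E'
from h import *
import sys
M=[];F=[]
for i in range(12):
    c=cam("wrist"); s=env.state(); M.append(s["moment"]);F.append(s["ft_force"])
M=np.array(M);print(s["t"],"M",M.mean(0).round(4),"sd",M.std(0).round(4),"F",np.mean(F,0).round(2),np.round(s["tcp_rot"],3),np.round(s["eef_pos"],1),s["grip_force"])
cv2.imwrite(f"pics/{sys.argv[1]}.png",c["color"][...,::-1])
E
python3 w.py a
```

```text
7.35 M [ 0.0191 -0.0045 -0.0091] sd [0.0258 0.0292 0.0236] F [ 0.04 -0.11 -3.13] [-3.123  0.013  0.075] [ 453.7 -271.2  262.1] 29.999168515205383
```

>>> jog_arm:
  motion:
    - [0,-5,0,0,0,0,20]
    - [0,-10,0,0,0,0,20]
    - [0,-10,0,0,0,0,20]
    - [0,-10,0,0,0,0,20]
    - [0,0,0,0,0,0,20]
    - [0,0,0,0,0,0,20]
    - [0,0,0,0,0,0,20]
    - [0,0,0,0,0,0,20]
    - [0,0,0,0,0,0,20]
    - [0,0,0,0,0,0,20]

```text
t: 8.6
eef_pos: [453.6, -271.2, 262.2]
tcp_rot: [-3.119, 0.624, 0.088]
ft_force: [0.2, 0.0, -3.0]
opening: 0.377
grip_force: 30.0
```

>>> jog_arm:
  motion:
    - [0,10,0,0,0,0,20]
    - [0,10,0,0,0,0,20]
    - [0,10,0,0,0,0,20]
    - [0,5,0,0,0,0,20]
    - [0,0,0,0,0,0,20]
    - [0,0,0,0,0,0,20]

```text
t: 9.35
eef_pos: [453.7, -271.2, 262.1]
tcp_rot: [-3.123, 0.016, 0.075]
ft_force: [0.5, -1.2, -4.3]
opening: 0.378
grip_force: 30.0
```

```bash
python3 w.py b
```

```text
9.95 M [-0.0235  0.0033 -0.0007] sd [0.0247 0.0252 0.0317] F [-0.21 -0.09 -3.57] [-3.123  0.014  0.075] [ 453.7 -271.2  262.1] 29.999327659606934
```

>>> jog_arm:
  motion:
    - [0,5,0,0,0,0,20]
    - [0,10,0,0,0,0,20]
    - [0,10,0,0,0,0,20]
    - [0,6,0,0,0,0,20]
    - [0,0,0,0,0,0,20]
    - [0,0,0,0,0,0,20]
    - [0,0,0,0,0,0,20]
    - [0,0,0,0,0,0,20]
    - [0,0,0,0,0,0,20]
    - [0,0,0,0,0,0,20]

```text
t: 11.2
eef_pos: [453.9, -270.8, 262.0]
tcp_rot: [-3.118, -0.519, 0.064]
ft_force: [-0.6, -0.9, -3.1]
opening: 0.38
grip_force: 30.0
```

>>> jog_arm:
  motion:
    - [0,-10,0,0,0,0,20]
    - [0,-10,0,0,0,0,20]
    - [0,-10,0,0,0,0,20]
    - [0,-1,0,0,0,0,20]
    - [0,0,0,0,0,0,20]
    - [0,0,0,0,0,0,20]

```text
t: 11.95
eef_pos: [453.7, -269.7, 261.5]
tcp_rot: [-3.115, -0.015, 0.079]
ft_force: [0.1, -0.6, -3.3]
opening: 0.378
grip_force: 30.0
```

```bash
sed -i 's/range(12)/range(35)/' w.py; python3 w.py c
```

```text
13.7 M [-0.0088  0.0166 -0.0012] sd [0.0297 0.0269 0.0306] F [ 0.01  0.07 -3.42] [-3.116 -0.013  0.079] [ 454.2 -269.7  261.6] 29.99919354915619
```

>>> jog_arm:
  motion:
    - [0,-5,0,0,0,0,20]
    - [0,-10,0,0,0,0,20]
    - [0,-10,0,0,0,0,20]
    - [0,-8,0,0,0,0,20]
    - [0,0,0,0,0,0,20]
    - [0,0,0,0,0,0,20]
    - [0,0,0,0,0,0,20]
    - [0,0,0,0,0,0,20]
    - [0,0,0,0,0,0,20]
    - [0,0,0,0,0,0,20]

```text
t: 14.95
eef_pos: [454.1, -269.8, 261.7]
tcp_rot: [-3.111, 0.562, 0.096]
ft_force: [0.7, -0.8, -2.6]
opening: 0.384
grip_force: 30.0
```

>>> jog_arm:
  motion:
    - [0,10,0,0,0,0,20]
    - [0,10,0,0,0,0,20]
    - [0,10,0,0,0,0,20]
    - [0,3,0,0,0,0,20]
    - [0,0,0,0,0,0,20]
    - [0,0,0,0,0,0,20]

```text
t: 15.7
eef_pos: [454.3, -269.7, 261.6]
tcp_rot: [-3.116, -0.012, 0.08]
ft_force: [-0.1, 0.0, -3.4]
opening: 0.379
grip_force: 30.0
```

```bash
python3 w.py d
python3 - <<'E'
import cv2,numpy as np
cv2.imwrite('pics/bd.png',np.hstack([cv2.imread('pics/c.png')[100:,100:420],cv2.imread('pics/d.png')[100:,100:420]]))
E
```

```text
17.45 M [-0.0197  0.0463  0.0034] sd [0.0244 0.0292 0.0227] F [ 0.04  0.15 -3.36] [-3.116 -0.013  0.079] [ 454.2 -269.7  261.7] 29.99916762113571
```

View pics/bd.png

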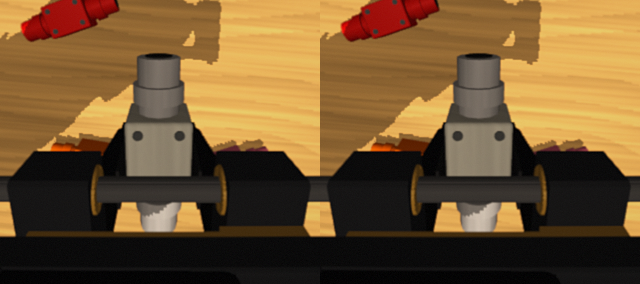

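The tilts swung the piston to both ends: the moment shifted the way a sliding 60 g piston should. The valve still sits square in the fingers, with its nozzle at (158,75) and block at (158,150) in the left half of the picture. Next I'll level the tool, turn to the tray's direction and carry the valve over.

>>> jog_arm:
  motion:
    - [-1.5,-0.75,0,0,0,0,20]
    - [0,0,5.4,0,0,0,20]
    - [0,0,5.4,0,0,0,20]
    - [0,0,5.4,0,0,0,20]
    - [0,0,5.4,0,0,0,20]
    - [0,0,0,-2,-18,0,20]
    - [0,0,0,-4,-32,0,20]
    - [0,0,0,-5,-42,0,20]
    - [0,0,0,-5,-42,0,20]
    - [0,0,0,-5,-42,0,20]

```text
t: 18.7
eef_pos: [485.6, -93.1, 261.7]
tcp_rot: [3.141, -0.0, -0.295]
ft_force: [-0.3, -0.7, -3.0]
opening: 0.383
grip_force: 30.0
```

>>> jog_arm:
  motion:
    - [0,0,0,-5,-42,0,20]
    - [0,0,0,-5,-42,0,20]
    - [0,0,0,-5,-42,0,20]
    - [0,0,0,-5,-42,0,20]
    - [0,0,0,-5,-42,0,20]
    - [0,0,0,-5,-42,0,20]
    - [0,0,0,-5,-42,0,20]
    - [0,0,0,-4,-32,0,20]
    - [0,0,0,-2,-15,0,20]
    - [0,0,0,0,0,0,20]

```text
t: 19.95
eef_pos: [546.0, 243.5, 261.3]
tcp_rot: [3.141, 0.0, -0.295]
ft_force: [0.0, -1.0, -3.2]
opening: 0.38
grip_force: 30.0
```

Run:
```python
from h import *
for n in ("wrist","top"):
    c=cam(n); im=c["color"][...,::-1]; cv2.imwrite(f"pics/{n}3.png",im)
    P=cloud(c)
    k=(abs(P[...,0]-548)<130)&(abs(P[...,1]-240)<130)&(abs(P[...,2]-5)<30)
    for r in env.recognise(n,"tray"): u,v=r["location"]; print(n,np.round([u,v]),r["score"],p3(c,u,v,4).round())
    if n=="wrist":
        q=k&(P[...,2]>14)&(P[...,2]<32); print(np.median(P[q],0),P[q].min(0),P[q].max(0))
        q=k&(P[...,2]<10); print("floor",np.median(P[q][:,2]))
s=env.state();print(s["t"],s["eef_pos"],s["tcp_rot"],s["joints"],s["grip_force"])
```

```text
wrist [261. 143.] 0.61 [582. 229.   4.]
[592.65612484 207.13488201  24.61316038] [428.08531226 127.03896252  14.00110478] [673.62290421 350.34732204  27.46974006]
floor 3.3910301240495073
top [163. 175.] 0.82 [526. 212.   4.]
20.15 [546.39490974 241.77853304 261.6093577 ] [ 3.14106704e+00  6.37975146e-05 -2.98386255e-01] [ 3.06209148e-01  4.83792371e-01  1.66386132e+00 -4.72556514e-04
  9.94290279e-01  2.17564937e+00] 29.999092519283295
```

View pics/wrist3.png

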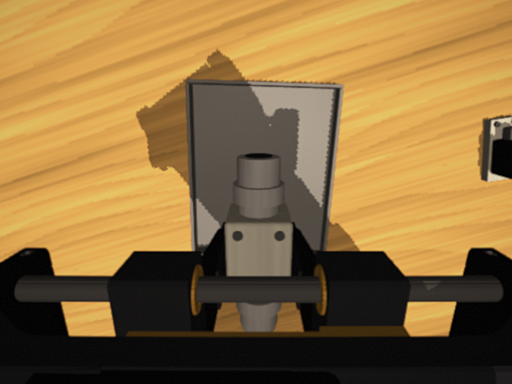

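The tray spans columns 190–340, with the valve centred over it at column 258 and aligned. Lowering now.

>>> jog_arm:
  motion:
    - [0,0,0,0,0,20,20]
    - [0,0,0,0,0,35,20]
    - [0,0,0,0,0,35,20]
    - [0,0,0,0,0,35,20]
    - [0,0,0,0,0,27,20]
    - [0,0,0,0,0,12,20]
    - [0,0,0,0,0,5,20]
    - [0,0,0,0,0,2,20]
    - [0,0,0,0,0,0,20]
    - [0,0,0,0,0,0,20]

```text
t: 21.4
eef_pos: [546.6, 242.8, 91.2]
tcp_rot: [-3.141, -0.001, -0.297]
ft_force: [-0.1, 0.7, -2.3]
opening: 0.373
grip_force: 30.0
```

>>> jog_arm:
  motion:
    - [0,0,0,0,0,1.5,20]
    - [0,0,0,0,0,0.5,20]
    - [0,0,0,0,0,0,20]

```text
t: 21.78
eef_pos: [546.5, 242.7, 88.5]
tcp_rot: [3.141, 0.0, -0.298]
ft_force: [0.2, 0.1, -2.0]
opening: 0.378
grip_force: 30.0
```

>>> jog_arm:
  motion:
    - [0,0,0,0,0,1,20]
    - [0,0,0,0,0,0.5,20]
    - [0,0,0,0,0,0,20]

```text
t: 22.15
eef_pos: [546.5, 242.7, 87.2]
tcp_rot: [3.141, -0.0, -0.298]
ft_force: [-1.5, -1.0, 0.9]
opening: 0.376
grip_force: 30.0
```

>>> jog_arm:
  motion:
    - [0,0,0,0,0,0.5,20]
    - [0,0,0,0,0,0,42]
    - [0,0,0,0,0,0,65]
    - [0,0,0,0,0,0,65]
    - [0,0,0,0,0,0,65]
    - [0,0,0,0,0,0,65]

```text
t: 22.9
eef_pos: [546.5, 242.7, 86.5]
tcp_rot: [3.141, 0.0, -0.298]
ft_force: [-0.1, 0.2, 0.5]
opening: 0.681
grip_force: 0.0
```

>>> jog_arm:
  motion:
    - [0,0,0,0,0,-10,65]
    - [0,0,0,0,0,-25,65]
    - [0,0,0,0,0,-40,65]
    - [0,0,0,0,0,-40,65]
    - [0,0,0,-40,0,-30,65]
    - [0,0,0,-50,0,-10,65]
    - [0,0,0,0,0,0,65]

```text
t: 23.78
eef_pos: [458.1, 269.8, 243.4]
tcp_rot: [-3.141, -0.001, -0.295]
ft_force: [1.2, -0.2, -0.6]
opening: 0.685
grip_force: 0.0
```

Run:
```python
from h import *
c=cam("wrist"); cv2.imwrite("pics/end.png",c["color"][...,::-1]); P=cloud(c)
k=(P[...,2]>31)&(P[...,2]<60)&(abs(P[...,0]-548)<70)&(abs(P[...,1]-240)<60)
r=cv2.minAreaRect(P[k][:,:2].astype(np.float32));print(r,np.percentile(P[k][:,2],[50,95]))
s=env.state();print(s["t"],s["eef_pos"],s["opening"],s["ft_force"])
```

```text
((546.3359375, 241.791748046875), (35.76491165161133, 109.6259765625), 72.13617706298828) [40.40959121 42.40964563]
23.825 [459.69223672 269.58155779 242.92476246] 0.681964877351746 [ 0.41008881 -0.40183527 -0.40947493]
```

View pics/end.png

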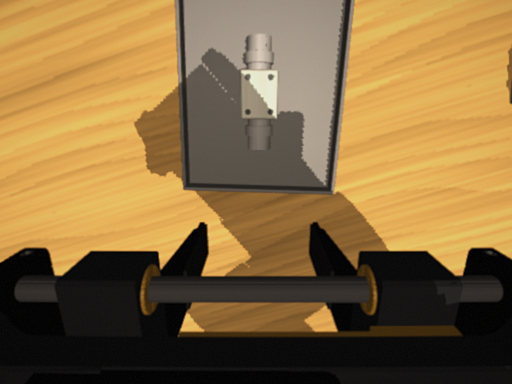

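The valve lies flat in the middle of the tray at (259,92), with its top 40 mm up. That matches the 4 mm floor plus 36 mm of block, and the fingers are clear of it.

```bash
python3 -c "
from cell import env
print(env.job_done())"
```

```text
the job is handed in; nothing more can be done
None
```

I gripped the silver valve, tipped it end to end twice each way (the wrist moment shifted as a sliding piston should, though the signal was noisy), laid it flat in the middle of the tray, let go and handed the job in at about 24 s; no verdict came back.

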